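Release the spring catch and slide the topping-well cover shut

ROBOT

A 6-joint arm with a two-finger parallel gripper is mounted at the origin on the work surface. World frame = base frame: x ahead of the robot, y to its left, z up, the work surface at z = 0. Lengths are in m, angles in rad, forces in N, time in s.
With the tool pointing down it reaches from about 0.375 to 0.925 m from the base axis. Payload 5.7 kg.
Tool frame: the origin (TCP) lies at the very end of the fingers, on their centre line; the grasp point (between the pads) lies 19 mm behind it; z points along the fingers, y is the direction in which the jaws open and shut (so a half turn about z gives the same grasp; the last joint's range is limited). The gripper opens to 85 mm and grips with 20 to 120 N. Pads are 22 mm wide; open, the fingers measure 114 mm over their backs; the gripper's body (76 mm by 85 mm) begins 54 mm behind the grasp point. The pads swing forward as they close: fully open they stand 13 mm farther back than shut.
Start: joints at [-1.323, 0.359, 1.51, -0, 1.272, -0.115], TCP at [0.213, -0.561, 0.231] pointing down, gripper open.
Joint ranges: [-2.97, 2.97], [-1.01, 2.36], [0.21, 2.38], [-0.96, 4.11], [0.2, 2.71], [-2.98, 2.98]. Speed limits (rad/s): [2.39, 2.39, 3.14, 3.14, 3.14, 3.14].

INTERFACE

Orientations are given as a rotation vector (axis times angle).
In Python, from cell import env gives the robot as it stands.
- The arm moves only by the tool apply_moves, never from a script. Its argument "motion" is a list of rows, each an object of numbers: "fingers": the closure in counts, from 0 (fully open) to 255 (shut); "tx", "ty", "tz": the shift along the tool's x, y, z in mm; "wx", "wy", "wz": the turn, a rotation vector about the tool's x, y, z in degrees. A call has 1 to 8 rows; each row is the pose to reach, as a shift and turn from the pose commanded when the call began, along the tool's axes at that moment; what a row does not reach only later rows make up. A row lasts 1/10 s, in which the tool goes at most 50 mm and 8.59 degrees, less where a joint would pass 70% of its speed; a pose out of reach is approached as far as the arm can. A call with a gripper value outside its range is refused whole. The fingers move at their own pace and stop on an object; the grip force is fixed at half the most. Time passes only in rows, so rows that repeat a pose let the fingers close. It gives the time, the measured TCP pose, the force and the opening at its end, in the units of the state.
- env.sense(): the state, without advancing time (a new reading comes with each control period).
- env.grab_frame(name): name is "scene" or "top" or "wrist"; returns a dict with "frame" (384x512x3 uint8, blue, green, red), "z_map" (384x512 float32, m along the optical axis (not along the pixel's ray), 0 where there is no reading), "fov_y" (degrees; the focal length in pixels is half the picture's height over the tangent of half this angle, whatever the lens; pixels are square), "cx", "cy" (the principal point, pixels), "R" (3x3) and "t" (3): a world point X has camera coordinates R X + t; the wrist camera has in their place "T_tool_cam" (4x4, takes a point from camera to tool coordinates, whose origin is the TCP and whose axes are the flange's). Camera axes: x right, y down, z forward; pixel columns grow to the right and rows downward; lengths in m; the calibration is good to about 2 mm. A picture is of the moment at which its call begins: read the wrist's pose just before it.
- env.hand_in(): hands the job in, once; it reports no verdict.
The state is a dict: "time": time; "qpos": joint angles; "qd": joint speeds; "effort": joint torques, N m; "eef_pos": TCP position; "ee_rot": TCP orientation; "force": force on the tool from outside, world axes, zero at the start; "wrist_torque": the same for the moment, N m; "finger_gap": finger opening in m.
Only numpy, scipy, OpenCV 4.12 (cv2) and the standard library are available. Lean on these libraries where they do the work, as an engineer would, in place of code of your own. Each camera call takes 0.05 s, during which the arm holds its last target.

TASK

Close the cold topping well. With the fingertips press the spring catch's thumb plate down and, keeping it down, push the steel cover by its upturned edge until the cover has cleared the catch; then push it on along its guides until it is fully shut against the end stop. Only press and push: do not lift the cover or drive it over the catch while the catch is up, leave the bottle, cups and tub where they stand, and finish clear of everything with the catch sprung back up.

Things in the scene. Friction and masses are not known exactly. Their poses are not given: they have to be found in the camera images.
- well: Fixed stainless cold well, 450 mm long (x) by 229 wide (y). Origin: centre of its underside, on the counter. Its +x is the way the cover slides to close. Flat deck at z = 130 mm; pan opening at x = 42 to 204 mm. White guides 12 mm high along both long sides, inner faces at y = +-100 mm.
- cover: Loose steel cover, plate 185 (x) by 196 (y) by 4 mm, about 0.55 kg, on the deck between the guides, axes as the well's. Origin: centre of the plate's underside. Two slots 16 mm long at x = -65.5 mm take the catch's studs with 4 mm play. In the well's frame its origin is near x = -42 mm parked, past the catch from -11 mm on, and at 122.5 mm shut.
- catch (a joint): Straight downward travel of the spring catch (thumb plate with two studs), m: 0 = up, 0.015 = bottomed. Its studs are below the cover from 0.010 on. Spring: about 4 N to start it, 7.5 N at 0.012, 8.5 N at the bottom; it springs up when let go.
- thumb_plate (a point): Middle of the bare part of the catch's ribbed thumb plate, on its top (moves with it): x = -170, z = 128 mm on the well when up. The plate is 60 mm wide in y and runs from x = -205 to -82 mm, partly hidden under the parked cover, whose upturned edge stands 35 mm ahead (+x).
- stud_mid (a point): Midway between the tops of the catch's two studs (each 8 mm in x, 14 in y, centred 43 mm to either side in y), which are rigid with the thumb plate and stand up through the parked cover's slots, 5 mm proud of the cover. At x = -108, z = 139 mm on the well when up.
- recess_end (a point): Middle of the top of the end wall of the recess in the deck that holds the catch, at x = -80 mm on the well. The recess is 115 mm wide (y), 30 deep, open at its -x end. Fingertips below deck level strike this wall if pushed on in +x: once the cover is past the studs they must rise above the deck.
- upturned_edge (a point): Middle of the top of the cover's upturned rear edge, on its rear (-x) face, where to push: an upright lip 140 mm wide, 4 thick, its top 34 mm above the cover's underside. It is 92.5 mm behind the cover's origin.
- end_stop (a point): Middle of the end stop's face that the cover's front edge meets, level with the cover's top; the stop rises 20 mm above the deck.
- sauce_bottle: Bystander: clear squeeze bottle with a white nozzle, 58 mm diameter, 200 tall, standing. Origin: centre of its base.
- cup_stack: Bystander: stack of upside-down paper cups, 86 mm diameter, 139 tall. Origin: centre of its base.
- sachet_tub: Bystander: open black tub of sachets, 110 x 140 x 55 mm. Origin: centre of its base.

How it is judged:
On the way, in this order (a step that is already met when the one before it is completed fails the run):
1. the catch is pressed down with the cover still parked (value of joint catch above 0.009 m and x of cover in the frame of well below -0.034 m), for 0.05 s.
2. the cover's rear edge is pushed over the catch, which is held down (value of joint catch above 0.0075 m and x of cover in the frame of well between -0.03 and -0.012 m).
At the end, for the whole second after the job is handed in: The cover lies flat on the deck, at rest, shut within 4 mm of the end stop, and the catch is up (within 2 mm) (x of cover in the frame of well above 0.1185 m and z of cover in the frame of well below 0.133 m and angle between cover's own z axis and vertical below 0.03 rad and linear speed of cover below 0.01 m/s and value of joint catch below 0.002 m); the robot touches nothing.
It fails at once if the cover is lifted (12 mm) or tipped (0.1 rad) (z of cover in the frame of well above 0.142 m or angle between cover's own z axis and vertical above 0.1 rad).
It fails at once if the cover is driven or lifted over the catch while the catch is not held down (value of joint catch below 0.005 m and x of cover in the frame of well between -0.032 and -0.017 m).
It fails at once if the cover is rammed against the raised catch (over 60 N) (contact force between cover and catch above 60 N).
It fails at once if a bystander is moved more than 20 mm (distance of any of sauce_bottle, cup_stack, sachet_tub from where it was at the start of the episode above 0.02 m).
It also fails if it takes over 42 s, if anything falls off the work surface, if the arm or the gripper's body presses on something with over 40 N, if the wrist force passes 120 N, or if a joint passes its speed limit or range.

## Working session

There is one attempt and no reset: what is moved stays moved. The work goes in short steps, Python scripts to look and compute and a tool call to move; the robot and the scene stay as the last step left them, time stands still between calls to the robot, and variables do not carry over. Pictures are saved under pics/ and viewed, and the job is handed in when it is done.

Besides the shell and the picture viewer there is one more tool, called after "Call:" by a JSON object that holds its "name" and its "arguments", one argument or row to a line. apply_moves: Moves the arm, as the interface text tells. Its arguments: {"type":"object","properties":{"motion":{"type":"array","items":{"type":"object","properties":{"fingers":{"type":"number"},"tx":{"type":"number"},"ty":{"type":"number"},"tz":{"type":"number"},"wx":{"type":"number"},"wy":{"type":"number"},"wz":{"type":"number"}}}}},"required":["motion"]}

```bash
ls; mkdir -p pics
cat > h.py <<'E'
import numpy as np, cv2
from cell import env
from scipy.spatial.transform import Rotation as Ro
def save(n,f): cv2.imwrite(f'pics/{n}.png',f['frame'])
def cam(f,s=None):
    F=192/np.tan(np.radians(f['fov_y'])/2)
    if 'R' in f: R=np.array(f['R']);t=np.array(f['t'])
    else:
        T=np.array(f['T_tool_cam']);W=np.eye(4);W[:3,:3]=Ro.from_rotvec(s['ee_rot']).as_matrix();W[:3,3]=s['eef_pos']
        M=np.linalg.inv(W@T);R=M[:3,:3];t=M[:3,3]
    return F,f['cx'],f['cy'],R,t
def ray(c,u,v):
    F,cx,cy,R,t=c
    return -R.T@t, R.T@np.array([(u-cx)/F,(v-cy)/F,1])
def plane(c,u,v,z):
    o,d=ray(c,u,v);return o+d*(z-o[2])/d[2]
def pt(c,f,u,v):
    o,d=ray(c,u,v);return o+d*f['z_map'][int(v),int(u)]
def proj(c,X):
    F,cx,cy,R,t=c;p=R@np.array(X)+t;return F*p[0]/p[2]+cx,F*p[1]/p[2]+cy
E
python3 - <<'E'
from h import *
s=env.sense();print(s)
for n in('scene','top','wrist'):
    f=env.grab_frame(n);save(n+'0',f);print(n,f['fov_y'],f['cx'],f['cy'],f.get('R'),f.get('t'),f.get('T_tool_cam'),(f['z_map']>0).mean())
E
```

```text
pics
{'time': 0.0, 'qpos': array([-1.32316031e+00,  3.59554021e-01,  1.51145827e+00,  2.91072653e-05,
        1.27253345e+00, -1.15099193e-01]), 'qd': array([ 0.00086126, -0.00024901,  0.00064876,  0.00108712, -0.00045896,
        0.0001873 ]), 'effort': array([ 8.72886103e-04, -5.27611542e+01, -2.78618413e+01,  9.85174506e-05,
        1.30125240e-02,  1.40243512e-05]), 'eef_pos': array([ 0.21272815, -0.56026626,  0.2304146 ]), 'ee_rot': array([-3.08814781e+00, -5.66299409e-01,  1.59463358e-04]), 'force': array([ 0.08851798, -0.92951331, -0.07278337]), 'wrist_torque': array([-0.03154884,  0.02176299,  0.03250289]), 'finger_gap': 0.08508934526888601}
scene 44.792757953431774 254.7779133896974 197.56620616921413 [[-0.96982002 -0.24375544  0.00569288]
 [-0.19623955  0.76648789 -0.61154423]
 [ 0.14470371 -0.59420501 -0.79118976]] [0.60445258 0.16707429 0.87538072] None 0.9959767659505209
top 42.26070688513522 251.40661725550785 190.48207705917423 [[-0.01435244 -0.99978657 -0.01486002]
 [-0.98891097  0.01639016 -0.14760236]
 [ 0.14781441  0.01257678 -0.98893515]] [0.02675449 0.60819036 1.12024201] None 0.9961649576822916
wrist 61.69486420704492 254.6036561499429 187.69283377502157 None None [[ 4.78337942e-04 -9.49321502e-01 -3.14306312e-01  7.95443711e-02]
 [ 9.99999557e-01  7.08713249e-04 -6.18692619e-04  9.36214986e-04]
 [ 8.10091254e-04 -3.14305877e-01  9.49321421e-01 -1.42121191e-01]
 [ 0.00000000e+00  0.00000000e+00  0.00000000e+00  1.00000000e+00]] 0.9958597819010416
```

View pics/scene0.png

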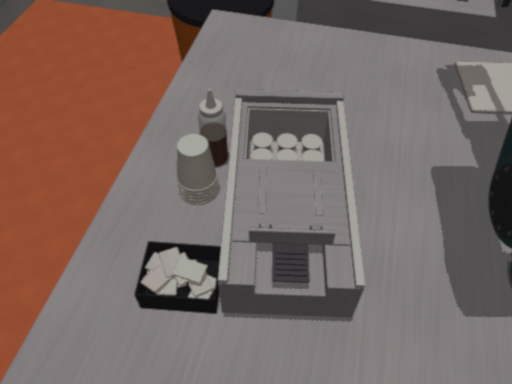

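View pics/top0.png

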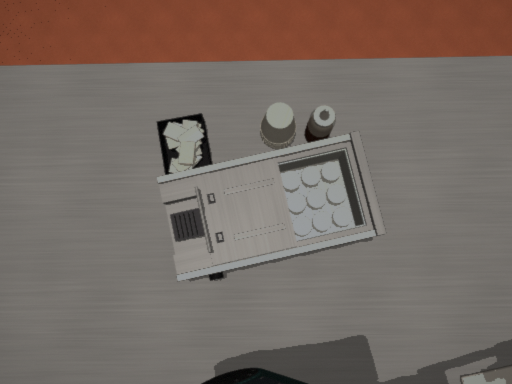

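View pics/wrist0.png

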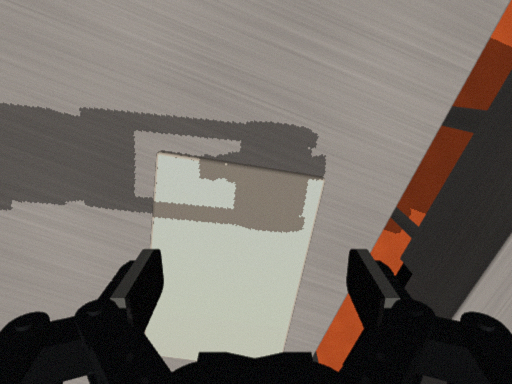

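Top view: thumb plate near (186,224), lip from (198,190) to (210,250), studs near (211,198) and (220,237), end stop near (368,185). The well's +x points to image right, about world -y. I'll zoom in to measure.

Run:
```python
from h import *
f=env.grab_frame('top');g=env.grab_frame('scene')
np.savez('fr.npz',tz=f['z_map'],sz=g['z_map'])
a=f['frame'][125:285,150:260];cv2.imwrite('pics/tz.png',cv2.resize(a,None,fx=5,fy=3.7,interpolation=cv2.INTER_CUBIC)[:600])
a=f['frame'][125:285,150:390];cv2.imwrite('pics/tz.png',cv2.resize(a,None,fx=3.3,fy=3.3,interpolation=cv2.INTER_CUBIC))
a=g['frame'][85:315,170:370];cv2.imwrite('pics/sz.png',cv2.resize(a,None,fx=2.6,fy=2.6,interpolation=cv2.INTER_CUBIC))
c=cam(f)
# guide white mask
# depth points
F,cx,cy,R,t=c
v,u=np.mgrid[0:384,0:512];z=f['z_map']
P=np.stack([(u-cx)/F*z,(v-cy)/F*z,z],-1); W=(P-t)@R
for (uu,vv) in [(186,224),(175,224),(240,210),(185,195),(200,205),(204,220),(208,240),(370,185),(359,140),(250,160),(300,255),(310,190)]:
    print((uu,vv),np.round(W[vv,uu],4))
```

```text
(186, 224) [0.5253 0.1586 0.1282]
(175, 224) [0.5256 0.1824 0.1285]
(240, 210) [0.5532 0.0414 0.1342]
(185, 195) [0.5888 0.1613 0.127 ]
(200, 205) [0.5612 0.1236 0.1688]
(204, 220) [0.5297 0.1153 0.168 ]
(208, 240) [0.4881 0.107  0.1687]
(370, 185) [ 0.6008 -0.2371  0.148 ]
(359, 140) [ 0.6992 -0.2178  0.1502]
(250, 160) [0.6614 0.0182 0.14  ]
(300, 255) [ 0.4576 -0.096  -0.0009]
(310, 190) [ 0.6098 -0.1216  0.0291]
```

View pics/tz.png

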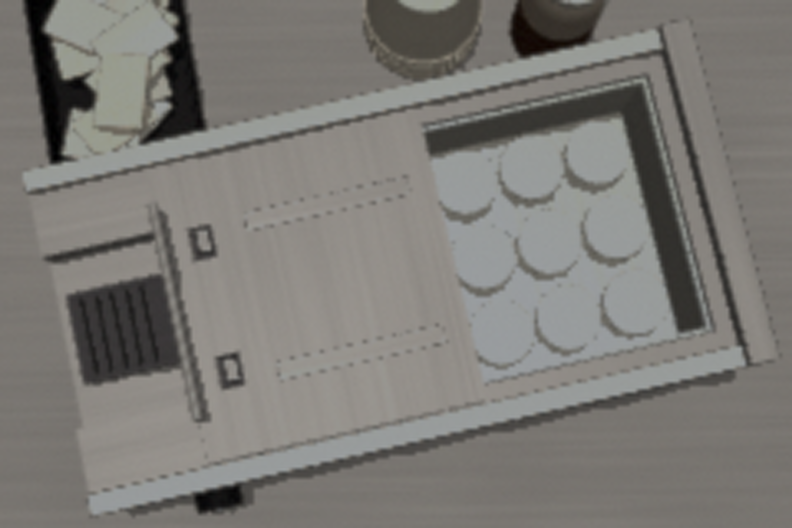

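View pics/sz.png

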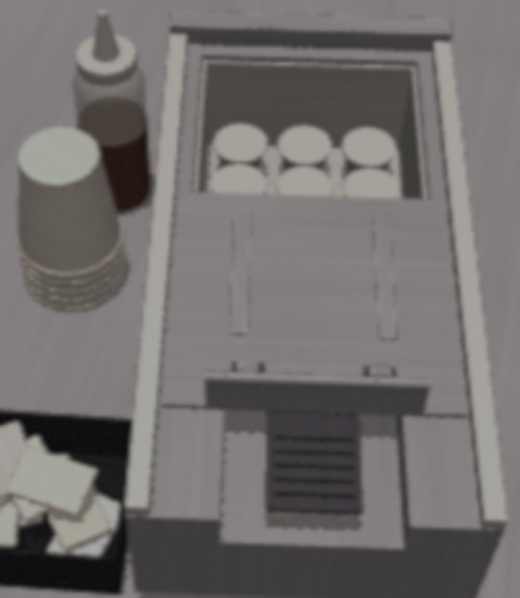

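Zooms show a dark ribbed plate, the lip ahead of it, studs in the slots and white guides. Now fit axes from guides, plate and lip, and cross-check top against scene by ray.

Run:
```python
from h import *
def cloud(f):
    F,cx,cy,R,t=cam(f);v,u=np.mgrid[0:384,0:512];z=f['z_map']
    return (np.stack([(u-cx)/F*z,(v-cy)/F*z,z],-1)-t)@R
box=None
for n in('top','scene'):
    f=env.grab_frame(n);W=cloud(f);fr=f['frame'].astype(int)
    roi=(W[...,0]>0.38)&(W[...,0]<0.75)&(W[...,1]>-0.27)&(W[...,1]<0.25)
    b=fr.min(-1)
    gm=roi&(b>(135))&(abs(W[...,2]-0.142)<0.006)
    k,lab,st,_=cv2.connectedComponentsWithStats(gm.astype(np.uint8))
    for i in range(1,k):
        if st[i,4]>150:
            p=W[lab==i];vx,vy,x0,y0=cv2.fitLine(p[:,:2].astype(np.float32),cv2.DIST_HUBER,0,.01,.01).ravel()
            print(n,'guide',st[i,4],np.degrees(np.arctan2(vy,vx)),p.mean(0).round(4),p[:,1].min(),p[:,1].max())
    lm=roi&(W[...,2]>0.158)&(W[...,2]<0.18)&(W[...,1]>0.08)&(W[...,1]<0.15)&(W[...,0]<0.63)
    p=W[lm];print(n,'lip',len(p),p.mean(0).round(4),'z95',np.percentile(p[:,2],95))
    vx,vy,x0,y0=cv2.fitLine(p[:,:2].astype(np.float32),cv2.DIST_HUBER,0,.01,.01).ravel();print('  dir',np.degrees(np.arctan2(vy,vx)),'x',p[:,0].min(),p[:,0].max())
    dm=roi&(b<75)&(abs(W[...,2]-0.127)<0.006)&(W[...,1]>0.1)
    k,lab,st,_=cv2.connectedComponentsWithStats(dm.astype(np.uint8))
    i=1+np.argmax(st[1:,4]);p=W[lab==i]
    r=cv2.minAreaRect((p[:,:2]*1000).astype(np.float32))
    print(n,'plate',len(p),p.mean(0).round(4),r)
    em=roi&(abs(W[...,2]-0.150)<0.004)&(W[...,1]<-0.17)
    p=W[em];print(n,'stop',len(p),p.mean(0).round(4),cv2.minAreaRect((p[:,:2]*1000).astype(np.float32)))
```

```text
top guide 1100 -78.02753 [0.6654 0.0123 0.1427] -0.1984932883708159 0.22011879899110764
top guide 1234 -78.01622 [ 0.4557 -0.0329  0.1427] -0.24387821809603255 0.17519402317047014
top lip 223 [0.532  0.1181 0.1671] z95 0.17031238920715505
  dir 11.94051 x 0.4654853634349912 0.6016916047774249
top plate 782 [0.5243 0.1565 0.1287] ((524.7861328125, 156.290771484375), (59.56691360473633, 63.680049896240234), 11.901747703552246)
top stop 986 [ 0.6037 -0.2313  0.1503] ((600.2904663085938, -196.9404296875), (228.54661560058594, 92.00352478027344), 11.524401664733887)
scene guide 1297 -77.90752 [0.6599 0.0406 0.1401] -0.1982046919627249 0.21975604148645347
scene guide 1275 -78.015785 [ 0.4489 -0.0005  0.14  ] -0.24445410908367673 0.17447033099232132
scene lip 422 [0.5321 0.119  0.1634] z95 0.16650068844856009
  dir 11.9318075 x 0.46560310317004416 0.6008550415580386
scene plate 1488 [0.5264 0.1522 0.1265] ((528.7720336914062, 154.13128662109375), (128.4100799560547, 71.68109130859375), 11.822362899780273)
scene stop 661 [ 0.6086 -0.2312  0.1478] ((608.2572021484375, -231.36224365234375), (227.73118591308594, 24.2073917388916), 11.864344596862793)
```

```bash
cat >> h.py <<'E'
O=np.array([0.5600,-0.0108]);YAW=np.radians(-78.0)
ex=np.array([np.cos(YAW),np.sin(YAW)]);ey=np.array([-ex[1],ex[0]])
def w2b(x,y): return O+ex*x+ey*y
def rel(x,y,z,xang=102.):
    "well x,y, world z (m) -> tool shift mm and rotvec deg"
    s=env.sense();Rt=Ro.from_rotvec(s['ee_rot']);a=np.radians(xang)
    X=np.array([np.cos(a),np.sin(a),0]);Z=np.array([0,0,-1.]);Rg=Ro.from_matrix(np.stack([X,np.cross(Z,X),Z],1))
    d=Rt.inv().apply(np.append(w2b(x,y),z)-s['eef_pos'])*1000
    w=np.degrees((Rt.inv()*Rg).as_rotvec())
    print('t',d.round(1),'w',w.round(2));
def st():
    s=env.sense();p=s['eef_pos'];q=p[:2]-O
    print('time',round(s['time'],2),'well x,y',(q@ex*1000).round(1),(q@ey*1000).round(1),'z',(p[2]*1000).round(1),'F(well x,y,z)',(s['force'][:2]@ex).round(1),(s['force'][:2]@ey).round(1),s['force'][2].round(1),'gap',round(s['finger_gap'],4))
E
python3 -c "
from h import *
print(w2b(-.17,0),ex,ey)
rel(-.17,0,.25);st()"
```

```text
[0.52465501 0.15548509] [ 0.20791169 -0.9781476 ] [0.9781476  0.20791169]
t [ 545.7 -559.   -18.6] w [-2.000e-02 -2.000e-02 -8.122e+01]
time 0.35 well x,y 465.8 -453.9 z 231.1 F(well x,y,z) -0.2 -0.2 -0.3 gap 0.0854
```

Call:
{"name": "apply_moves", "arguments": {
  "motion": [
    {"tx": 30, "ty": -30, "tz": -25, "wz": -7, "fingers": 255},
    {"tx": 60, "ty": -61, "tz": -30, "wz": -15, "fingers": 255},
    {"tx": 90, "ty": -92, "tz": -30, "wz": -23, "fingers": 255},
    {"tx": 120, "ty": -123, "tz": -30, "wz": -31, "fingers": 255},
    {"tx": 150, "ty": -154, "tz": -30, "wz": -39, "fingers": 255},
    {"tx": 180, "ty": -184, "tz": -30, "wz": -47, "fingers": 255},
    {"tx": 210, "ty": -215, "tz": -30, "wz": -55, "fingers": 255},
    {"tx": 240, "ty": -246, "tz": -30, "wz": -62, "fingers": 255}
  ]
}}

```text
invalid input
```

```bash
python3 -c "
from h import *
rel(-.17,0,.22);st()"
```

```text
t [ 545.7 -559.    11.4] w [-2.000e-02 -2.000e-02 -8.122e+01]
time 0.35 well x,y 465.8 -453.9 z 231.1 F(well x,y,z) -0.2 -0.2 -0.3 gap 0.0854
```

Call:
{"name": "apply_moves", "arguments": {
  "motion": [
    {"tx": 30, "ty": -30, "tz": -25, "wx": 0, "wy": 0, "wz": -7, "fingers": 255},
    {"tx": 60, "ty": -61, "tz": -30, "wx": 0, "wy": 0, "wz": -15, "fingers": 255},
    {"tx": 90, "ty": -92, "tz": -30, "wx": 0, "wy": 0, "wz": -23, "fingers": 255},
    {"tx": 120, "ty": -123, "tz": -30, "wx": 0, "wy": 0, "wz": -31, "fingers": 255},
    {"tx": 150, "ty": -154, "tz": -30, "wx": 0, "wy": 0, "wz": -39, "fingers": 255},
    {"tx": 180, "ty": -184, "tz": -30, "wx": 0, "wy": 0, "wz": -47, "fingers": 255},
    {"tx": 210, "ty": -215, "tz": -30, "wx": 0, "wy": 0, "wz": -55, "fingers": 255},
    {"tx": 240, "ty": -246, "tz": -30, "wx": 0, "wy": 0, "wz": -62, "fingers": 255}
  ]
}}

```text
time: 1.15
eef_pos: [0.3504, -0.2442, 0.2615]
ee_rot: [2.351, 2.083, 0.0]
force: [0.8, -0.3, -0.8]
finger_gap: 0.0001
```

```bash
python3 -c "
from h import *
rel(-.17,0,.22);st()"
```

```text
t [417.8 124.8  41.5] w [  0.03   0.02 -18.92]
time 1.15 well x,y 184.7 -253.5 z 261.5 F(well x,y,z) 0.5 0.8 -0.8 gap 0.0001
```

Call:
{"name": "apply_moves", "arguments": {
  "motion": [
    {"tx": 46, "ty": 14, "tz": 0, "wx": 0, "wy": 0, "wz": -3, "fingers": 255},
    {"tx": 92, "ty": 28, "tz": 0, "wx": 0, "wy": 0, "wz": -6, "fingers": 255},
    {"tx": 138, "ty": 42, "tz": 0, "wx": 0, "wy": 0, "wz": -9, "fingers": 255},
    {"tx": 184, "ty": 56, "tz": 0, "wx": 0, "wy": 0, "wz": -12, "fingers": 255},
    {"tx": 230, "ty": 70, "tz": 0, "wx": 0, "wy": 0, "wz": -15, "fingers": 255},
    {"tx": 276, "ty": 84, "tz": 0, "wx": 0, "wy": 0, "wz": -17, "fingers": 255},
    {"tx": 322, "ty": 98, "tz": 0, "wx": 0, "wy": 0, "wz": -19, "fingers": 255},
    {"tx": 368, "ty": 112, "tz": 0, "wx": 0, "wy": 0, "wz": -19, "fingers": 255}
  ]
}}

```text
time: 1.95
eef_pos: [0.5078, 0.1074, 0.2615]
ee_rot: [1.98, 2.439, 0.0]
force: [0.7, -0.9, 0.4]
finger_gap: 0.0001
```

```bash
python3 -c "
from h import *
rel(-.17,0,.18);st()"
```

```text
t [43.7 26.3 81.5] w [ 0.03  0.01 -0.13]
time 1.95 well x,y -126.4 -26.5 z 261.5 F(well x,y,z) 1.0 0.5 0.4 gap 0.0001
```

Call:
{"name": "apply_moves", "arguments": {
  "motion": [
    {"tx": 22, "ty": 13, "tz": 0, "wx": 0, "wy": 0, "wz": 0, "fingers": 255},
    {"tx": 43.5, "ty": 26.5, "tz": 10, "wx": 0, "wy": 0, "wz": 0, "fingers": 255},
    {"tx": 43.5, "ty": 26.5, "tz": 40, "wx": 0, "wy": 0, "wz": 0, "fingers": 255},
    {"tx": 43.5, "ty": 26.5, "tz": 70, "wx": 0, "wy": 0, "wz": 0, "fingers": 255},
    {"tx": 43.5, "ty": 26.5, "tz": 100, "wx": 0, "wy": 0, "wz": 0, "fingers": 255},
    {"tx": 43.5, "ty": 26.5, "tz": 116, "wx": 0, "wy": 0, "wz": 0, "fingers": 255},
    {"tx": 43.5, "ty": 26.5, "tz": 116, "wx": 0, "wy": 0, "wz": 0, "fingers": 255}
  ]
}}

```text
time: 2.65
eef_pos: [0.5223, 0.153, 0.143]
ee_rot: [-1.979, -2.435, 0.006]
force: [-0.2, -0.4, -0.6]
finger_gap: 0.0
```

```bash
python3 -c "
from h import *
rel(-.17,0,.128);st()
for n in ('scene','wrist'):
    f=env.grab_frame(n);save(n+'1',f)
a=cv2.imread('pics/scene1.png')[140:320,200:380];cv2.imwrite('pics/scene1z.png',cv2.resize(a,None,fx=3.3,fy=3.3))
"
```

```text
t [ 2.   2.9 14.9] w [-0.3  -0.02 -0.21]
time 2.65 well x,y -168.1 -2.8 z 143.0 F(well x,y,z) 0.3 -0.3 -0.6 gap 0.0
```

View pics/scene1z.png

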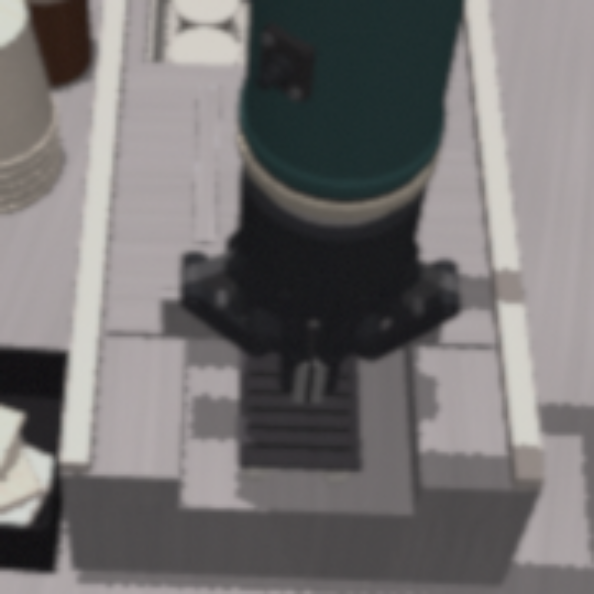

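View pics/wrist1.png

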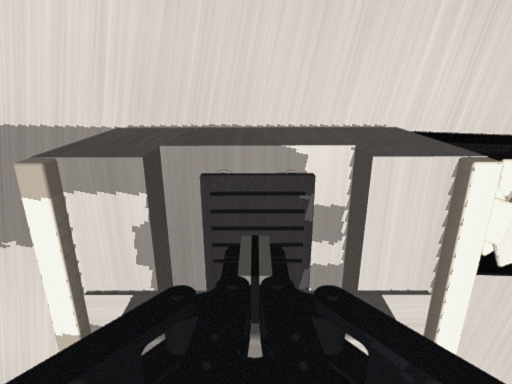

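Fingertips are centred over the ribbed plate (wrist view at about (255,240)), behind the lip and clear of everything. Now press.

Call:
{"name": "apply_moves", "arguments": {
  "motion": [
    {"tx": 2, "ty": 3, "tz": 6, "wx": 0, "wy": 0, "wz": 0, "fingers": 255},
    {"tx": 2, "ty": 3, "tz": 12, "wx": 0, "wy": 0, "wz": 0, "fingers": 255},
    {"tx": 2, "ty": 3, "tz": 18, "wx": 0, "wy": 0, "wz": 0, "fingers": 255},
    {"tx": 2, "ty": 3, "tz": 20, "wx": 0, "wy": 0, "wz": 0, "fingers": 255},
    {"tx": 2, "ty": 3, "tz": 20, "wx": 0, "wy": 0, "wz": 0, "fingers": 255}
  ]
}}

```text
time: 3.25
eef_pos: [0.5275, 0.156, 0.1256]
ee_rot: [1.981, 2.437, 0.002]
force: [0.9, 0.4, 4.6]
finger_gap: 0.0
```

```bash
python3 -c "
from h import *
rel(-.17,0,.115);st()"
```

```text
t [ 0.  -2.9 10.6] w [ 0.06 -0.01 -0.22]
time 3.25 well x,y -169.9 2.9 z 125.6 F(well x,y,z) -0.2 1.0 4.6 gap 0.0
```

Call:
{"name": "apply_moves", "arguments": {
  "motion": [
    {"tx": 0, "ty": -1.5, "tz": 4, "wx": 0, "wy": 0, "wz": 0, "fingers": 255},
    {"tx": 0, "ty": -2.5, "tz": 8, "wx": 0, "wy": 0, "wz": 0, "fingers": 255},
    {"tx": 0, "ty": -2.5, "tz": 10.5, "wx": 0, "wy": 0, "wz": 0, "fingers": 255},
    {"tx": 0, "ty": -2.5, "tz": 10.5, "wx": 0, "wy": 0, "wz": 0, "fingers": 255},
    {"tx": 0, "ty": -2.5, "tz": 10.5, "wx": 0, "wy": 0, "wz": 0, "fingers": 255}
  ]
}}

```text
time: 3.75
eef_pos: [0.5273, 0.156, 0.1164]
ee_rot: [1.98, 2.435, 0.008]
force: [3.4, 1.3, 7.6]
finger_gap: -0.0
```

```bash
python3 -c "
from h import *
rel(-.17,0,.115);st()
for n in ('top','scene'):
    f=env.grab_frame(n);save(n+'2',f)
a=cv2.imread('pics/top2.png')[125:285,150:310];cv2.imwrite('pics/top2z.png',cv2.resize(a,None,fx=3.7,fy=3.7))
st()"
```

```text
t [ 0.  -2.8  1.4] w [ 0.34 -0.01 -0.22]
time 3.75 well x,y -170.0 2.7 z 116.4 F(well x,y,z) -0.6 3.6 7.6 gap -0.0
time 3.85 well x,y -169.9 2.8 z 116.5 F(well x,y,z) -0.3 3.9 7.8 gap -0.0004
```

View pics/top2z.png

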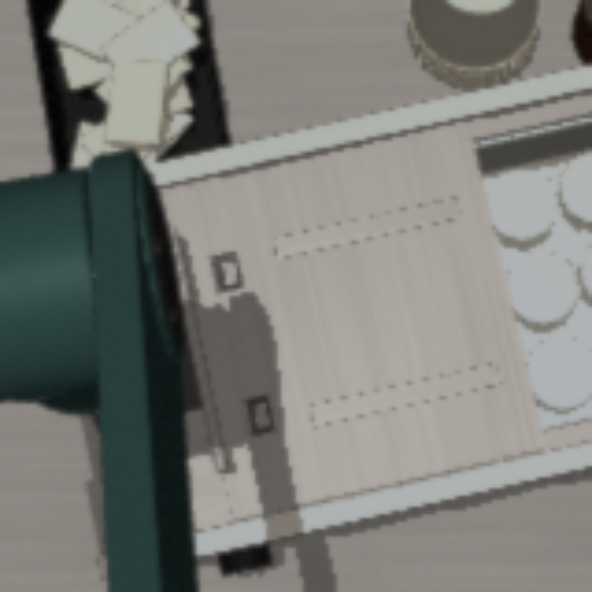

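Catch is about 11–12 mm down (7.7 N, z 116.4), cover still parked. Push toward the lip (tool −x) while holding it down.

Call:
{"name": "apply_moves", "arguments": {
  "motion": [
    {"tx": -5, "ty": -1, "tz": 1, "wx": 0, "wy": 0, "wz": 0, "fingers": 255},
    {"tx": -10, "ty": -1, "tz": 1, "wx": 0, "wy": 0, "wz": 0, "fingers": 255},
    {"tx": -15, "ty": -1, "tz": 1, "wx": 0, "wy": 0, "wz": 0, "fingers": 255},
    {"tx": -20, "ty": -1, "tz": 1, "wx": 0, "wy": 0, "wz": 0, "fingers": 255},
    {"tx": -25, "ty": -1, "tz": 1, "wx": 0, "wy": 0, "wz": 0, "fingers": 255},
    {"tx": -30, "ty": -1, "tz": 1, "wx": 0, "wy": 0, "wz": 0, "fingers": 255},
    {"tx": -34, "ty": -1, "tz": 1, "wx": 0, "wy": 0, "wz": 0, "fingers": 255}
  ]
}}

```text
time: 4.55
eef_pos: [0.5307, 0.1241, 0.115]
ee_rot: [-1.982, -2.435, -0.006]
force: [-2.1, 11.4, 9.5]
finger_gap: 0.0002
```

```bash
cat >> h.py <<'E'
def coverx(n='top'):
    f=env.grab_frame(n);F,cx,cy,R,t=cam(f);v,u=np.mgrid[0:384,0:512];z=f['z_map']
    W=(np.stack([(u-cx)/F*z,(v-cy)/F*z,z],-1)-t)@R
    q=W[...,:2]-O;wx=q@ex;wy=q@ey
    # front edge: deck/cover -> pan opening step or slots; use depth along y rows
    m=(abs(wy)<.06)&(wx>-.02)&(wx<.22)&(abs(W[...,2]-.134)<.006)
    out=[]
    for y in (-.06,-.04,-.02,0,.02,.04,.06):
        mm=m&(abs(wy-y)<.004)&(wx<.19)
        if mm.any(): out.append(round(float(wx[mm].max()*1000),1))
    return out,f
E
python3 -c "
from h import *
st()
o,f=coverx();save('top3',f);print('front edge',o)
f=env.grab_frame('scene');save('scene3',f)
a=f['frame'][140:320,200:380];cv2.imwrite('pics/scene3z.png',cv2.resize(a,None,fx=3.3,fy=3.3))
a=cv2.imread('pics/top3.png')[125:285,150:310];cv2.imwrite('pics/top3z.png',cv2.resize(a,None,fx=3.7,fy=3.7))
"
```

```text
time 4.55 well x,y -138.1 -0.6 z 115.0 F(well x,y,z) -11.5 0.3 9.5 gap 0.0002
front edge [58.8, 59.2, 59.6, 59.5, 59.8, 59.5, 60.4]
```

View pics/top3z.png

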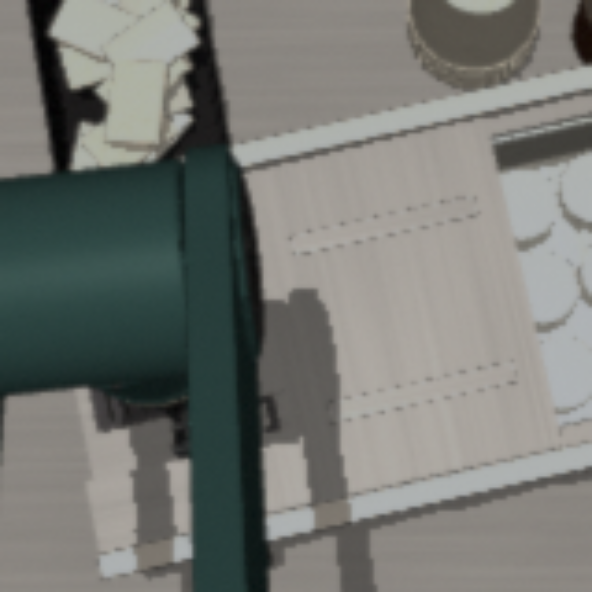

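View pics/scene3z.png

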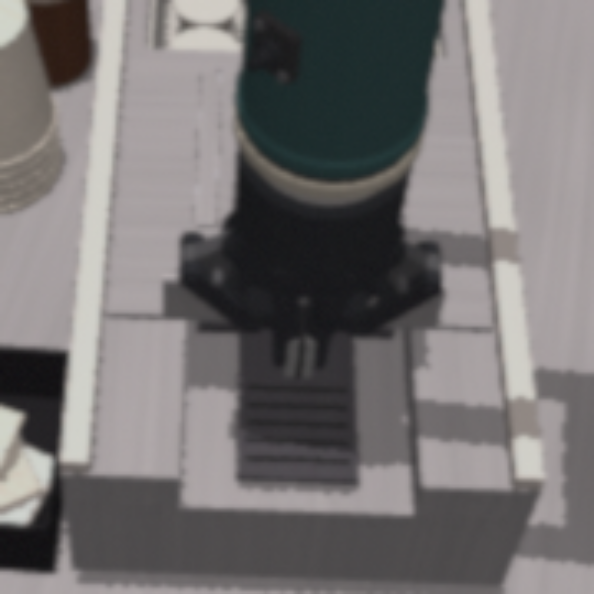

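Cover moved to about x = −33 mm, catch still about 12.7 mm down. Continue 29 mm.

Call:
{"name": "apply_moves", "arguments": {
  "motion": [
    {"tx": -5, "ty": 0, "tz": 0, "wx": 0, "wy": 0, "wz": 0, "fingers": 255},
    {"tx": -9, "ty": 0, "tz": 0, "wx": 0, "wy": 0, "wz": 0, "fingers": 255},
    {"tx": -13, "ty": 0, "tz": 0, "wx": 0, "wy": 0, "wz": 0, "fingers": 255},
    {"tx": -17, "ty": 0, "tz": 0, "wx": 0, "wy": 0, "wz": 0, "fingers": 255},
    {"tx": -21, "ty": 0, "tz": 0, "wx": 0, "wy": 0, "wz": 0, "fingers": 255},
    {"tx": -25, "ty": 0, "tz": 0, "wx": 0, "wy": 0, "wz": 0, "fingers": 255},
    {"tx": -29, "ty": 0, "tz": 0, "wx": 0, "wy": 0, "wz": 0, "fingers": 255}
  ]
}}

```text
time: 5.35
eef_pos: [0.5364, 0.096, 0.115]
ee_rot: [-1.981, -2.435, -0.006]
force: [-2.4, 11.4, 10.2]
finger_gap: -0.0002
```

```bash
python3 -c "
from h import *
st()
o,f=coverx();save('top4',f);print('front edge',o)
f=env.grab_frame('scene');save('scene4',f)
a=f['frame'][140:320,200:380];cv2.imwrite('pics/scene4z.png',cv2.resize(a,None,fx=3.3,fy=3.3))
"
```

```text
time 5.35 well x,y -109.4 -0.9 z 115.0 F(well x,y,z) -11.6 -0.0 10.2 gap -0.0002
front edge [87.4, 88.1, 88.2, 88.5, 88.1, 89.0, 88.6]
```

View pics/scene4z.png

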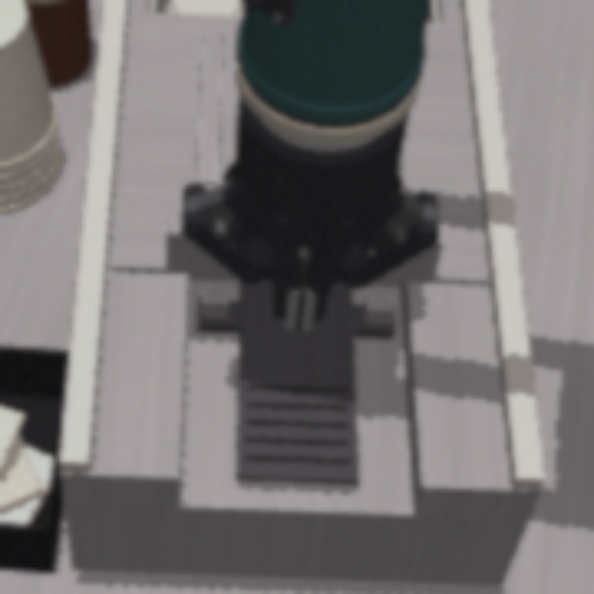

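Cover is at about −4 mm, with the stud arms visible behind its edge at (218,318) and (372,322). Back off, rise above the deck, and check that the catch sprang up.

Call:
{"name": "apply_moves", "arguments": {
  "motion": [
    {"tx": 3, "ty": 0, "tz": 0, "wx": 0, "wy": 0, "wz": 0, "fingers": 255},
    {"tx": 6, "ty": 0, "tz": 0, "wx": 0, "wy": 0, "wz": 0, "fingers": 255},
    {"tx": 6, "ty": 0, "tz": -6, "wx": 0, "wy": 0, "wz": 0, "fingers": 255},
    {"tx": 6, "ty": 0, "tz": -14, "wx": 0, "wy": 0, "wz": 0, "fingers": 255},
    {"tx": 6, "ty": 0, "tz": -24, "wx": 0, "wy": 0, "wz": 0, "fingers": 255},
    {"tx": 6, "ty": 0, "tz": -30, "wx": 0, "wy": 0, "wz": 0, "fingers": 255},
    {"tx": 6, "ty": 0, "tz": -30, "wx": 0, "wy": 0, "wz": 0, "fingers": 255}
  ]
}}

```text
time: 6.15
eef_pos: [0.5353, 0.0995, 0.1446]
ee_rot: [1.981, 2.437, 0.001]
force: [0.8, 0.4, -0.0]
finger_gap: -0.0001
```

```bash
python3 -c "
from h import *
st()
o,f=coverx();print('front edge',o)
rel(.03-.0126,0,.145)
f=env.grab_frame('scene');save('scene5',f)
a=f['frame'][140:320,200:380];cv2.imwrite('pics/scene5z.png',cv2.resize(a,None,fx=3.3,fy=3.3))
"
```

```text
time 6.15 well x,y -113.0 -1.2 z 144.6 F(well x,y,z) -0.3 0.9 -0.0 gap -0.0001
front edge [87.2, 88.8, 89.2, 88.6, 89.4, 89.1, 89.2]
t [-130.4    2.    -1. ] w [ 0.01 -0.01 -0.21]
```

View pics/scene5z.png

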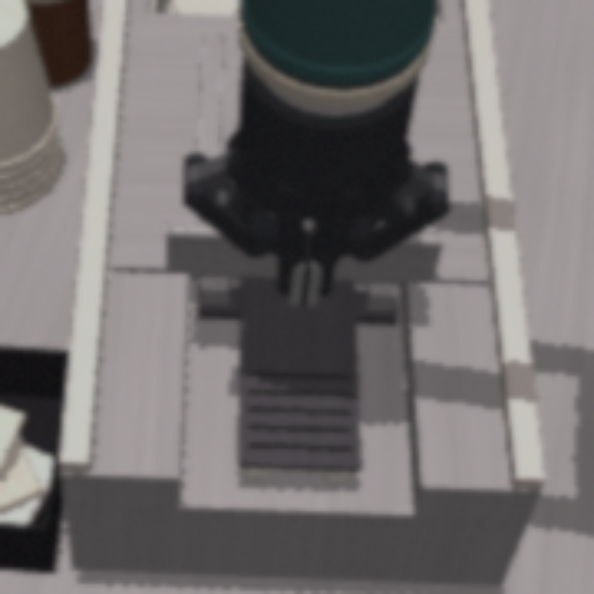

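Catch has sprung up (plate end moved up from row 485 to 468) and the force is zero. Push the cover on.

Call:
{"name": "apply_moves", "arguments": {
  "motion": [
    {"tx": -8, "ty": 1, "tz": -1, "wx": 0, "wy": 0, "wz": 0, "fingers": 255},
    {"tx": -20, "ty": 1, "tz": -1, "wx": 0, "wy": 0, "wz": 0, "fingers": 255},
    {"tx": -34, "ty": 1, "tz": -1, "wx": 0, "wy": 0, "wz": 0, "fingers": 255},
    {"tx": -48, "ty": 1, "tz": -1, "wx": 0, "wy": 0, "wz": 0, "fingers": 255},
    {"tx": -62, "ty": 1, "tz": -1, "wx": 0, "wy": 0, "wz": 0, "fingers": 255},
    {"tx": -76, "ty": 1, "tz": -1, "wx": 0, "wy": 0, "wz": 0, "fingers": 255},
    {"tx": -90, "ty": 1, "tz": -1, "wx": 0, "wy": 0, "wz": 0, "fingers": 255},
    {"tx": -100, "ty": 1, "tz": -1, "wx": 0, "wy": 0, "wz": 0, "fingers": 255}
  ]
}}

```text
time: 7.05
eef_pos: [0.5568, 0.0001, 0.1447]
ee_rot: [-1.983, -2.437, 0.0]
force: [0.1, 2.9, -1.8]
finger_gap: -0.0
```

```bash
python3 -c "
from h import *
st()
rel(.03-.0126,0,.145)"
```

```text
time 7.05 well x,y -11.3 -0.9 z 144.7 F(well x,y,z) -2.8 0.7 -1.8 gap -0.0
t [-28.7   1.   -0.2] w [-0.01  0.   -0.26]
```

Call:
{"name": "apply_moves", "arguments": {
  "motion": [
    {"tx": -6, "ty": 0, "tz": 0, "wx": 0, "wy": 0, "wz": 0, "fingers": 255},
    {"tx": -12, "ty": 0, "tz": 0, "wx": 0, "wy": 0, "wz": 0, "fingers": 255},
    {"tx": -18, "ty": 0, "tz": 0, "wx": 0, "wy": 0, "wz": 0, "fingers": 255},
    {"tx": -22, "ty": 0, "tz": 0, "wx": 0, "wy": 0, "wz": 0, "fingers": 255},
    {"tx": -24, "ty": 0, "tz": 0, "wx": 0, "wy": 0, "wz": 0, "fingers": 255},
    {"tx": -26, "ty": 0, "tz": 0, "wx": 0, "wy": 0, "wz": 0, "fingers": 255},
    {"tx": -27, "ty": 0, "tz": 0, "wx": 0, "wy": 0, "wz": 0, "fingers": 255}
  ]
}}

```text
time: 7.75
eef_pos: [0.562, -0.0247, 0.1448]
ee_rot: [-1.981, -2.438, -0.0]
force: [0.3, 3.3, -1.6]
finger_gap: -0.0
```

```bash
python3 -c "
from h import *
st()
rel(.03-.0126,0,.145)"
```

```text
time 7.75 well x,y 14.0 -0.9 z 144.8 F(well x,y,z) -3.2 1.0 -1.6 gap -0.0
t [-3.4  0.9 -0.2] w [-0.   -0.01 -0.2 ]
```

Still only sliding friction (3 N). Creep on until the force rises at the stop.

Call:
{"name": "apply_moves", "arguments": {
  "motion": [
    {"tx": -1, "ty": 0, "tz": 0, "wx": 0, "wy": 0, "wz": 0, "fingers": 255},
    {"tx": -2, "ty": 0, "tz": 0, "wx": 0, "wy": 0, "wz": 0, "fingers": 255},
    {"tx": -3, "ty": 0, "tz": 0, "wx": 0, "wy": 0, "wz": 0, "fingers": 255},
    {"tx": -3.5, "ty": 0, "tz": 0, "wx": 0, "wy": 0, "wz": 0, "fingers": 255},
    {"tx": -4, "ty": 0, "tz": 0, "wx": 0, "wy": 0, "wz": 0, "fingers": 255},
    {"tx": -4, "ty": 0, "tz": 0, "wx": 0, "wy": 0, "wz": 0, "fingers": 255}
  ]
}}

```text
time: 8.35
eef_pos: [0.5628, -0.0288, 0.1448]
ee_rot: [-1.982, -2.438, 0.0]
force: [-1.2, 2.5, -1.8]
finger_gap: 0.0001
```

```bash
python3 -c "
from h import *
st()"
```

```text
time 8.35 well x,y 18.2 -1.0 z 144.8 F(well x,y,z) -2.7 -0.6 -1.8 gap 0.0001
```

Call:
{"name": "apply_moves", "arguments": {
  "motion": [
    {"tx": -1, "ty": 0, "tz": 0, "wx": 0, "wy": 0, "wz": 0, "fingers": 255},
    {"tx": -2, "ty": 0, "tz": 0, "wx": 0, "wy": 0, "wz": 0, "fingers": 255},
    {"tx": -3, "ty": 0, "tz": 0, "wx": 0, "wy": 0, "wz": 0, "fingers": 255},
    {"tx": -3, "ty": 0, "tz": 0, "wx": 0, "wy": 0, "wz": 0, "fingers": 255}
  ]
}}

```text
time: 8.75
eef_pos: [0.5633, -0.0313, 0.1448]
ee_rot: [-1.981, -2.437, -0.001]
force: [-0.6, 5.1, -0.0]
finger_gap: 0.0001
```

```bash
python3 -c "
from h import *
st()
f=env.grab_frame('top');save('top6',f)
a=f['frame'][125:285,230:390];cv2.imwrite('pics/top6z.png',cv2.resize(a,None,fx=3.7,fy=3.7))"
```

```text
time 8.75 well x,y 20.8 -1.0 z 144.8 F(well x,y,z) -5.1 0.5 -0.0 gap 0.0001
```

View pics/top6z.png

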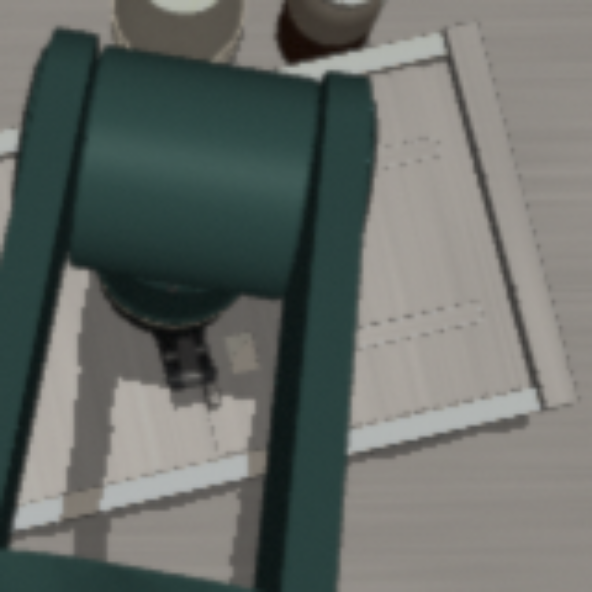

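The cover reaches the dark line at the stop, and the force is starting to rise. Push a little more to confirm.

Call:
{"name": "apply_moves", "arguments": {
  "motion": [
    {"tx": -1, "ty": 0, "tz": 0, "wx": 0, "wy": 0, "wz": 0, "fingers": 255},
    {"tx": -2, "ty": 0, "tz": 0, "wx": 0, "wy": 0, "wz": 0, "fingers": 255},
    {"tx": -3, "ty": 0, "tz": 0, "wx": 0, "wy": 0, "wz": 0, "fingers": 255},
    {"tx": -3, "ty": 0, "tz": 0, "wx": 0, "wy": 0, "wz": 0, "fingers": 255}
  ]
}}

```text
time: 9.2
eef_pos: [0.5629, -0.0317, 0.1448]
ee_rot: [-1.98, -2.433, -0.004]
force: [-2.5, 14.4, 3.3]
finger_gap: 0.0002
```

```bash
python3 -c "
from h import *
st()"
```

```text
time 9.2 well x,y 21.0 -1.5 z 144.8 F(well x,y,z) -14.6 0.6 3.3 gap 0.0002
```

Hard stop: 14.6 N with no motion. Back off, then rise well clear.

Call:
{"name": "apply_moves", "arguments": {
  "motion": [
    {"tx": 8, "ty": 0, "tz": 0, "wx": 0, "wy": 0, "wz": 0, "fingers": 255},
    {"tx": 25, "ty": 0, "tz": 0, "wx": 0, "wy": 0, "wz": 0, "fingers": 255},
    {"tx": 30, "ty": 0, "tz": -25, "wx": 0, "wy": 0, "wz": 0, "fingers": 255},
    {"tx": 30, "ty": 0, "tz": -60, "wx": 0, "wy": 0, "wz": 0, "fingers": 255},
    {"tx": 30, "ty": -40, "tz": -90, "wx": 0, "wy": 0, "wz": 0, "fingers": 255},
    {"tx": 30, "ty": -70, "tz": -120, "wx": 0, "wy": 0, "wz": 0, "fingers": 255},
    {"tx": 60, "ty": -100, "tz": -120, "wx": 0, "wy": 0, "wz": 0, "fingers": 255},
    {"tx": 90, "ty": -110, "tz": -120, "wx": 0, "wy": 0, "wz": 0, "fingers": 255}
  ]
}}

```text
time: 10.0
eef_pos: [0.436, 0.0308, 0.266]
ee_rot: [1.983, 2.434, 0.0]
force: [-0.1, 1.0, -0.1]
finger_gap: -0.0
```

```bash
python3 -c "
from h import *
st()
f=env.grab_frame('top');save('top7',f)
g=env.grab_frame('scene');save('scene7',g)
F,cx,cy,R,t=cam(f);v,u=np.mgrid[0:384,0:512];z=f['z_map']
W=(np.stack([(u-cx)/F*z,(v-cy)/F*z,z],-1)-t)@R
q=W[...,:2]-O;wx=q@ex;wy=q@ey
m=(W[...,2]>.158)&(W[...,2]<.18)&(abs(wy)<.09)&(wx>-.05)&(wx<.1)
print('lip',m.sum(),(wx[m].min()*1000,wx[m].max()*1000,np.median(wx[m])*1000),wy[m].min(),wy[m].max())
m=(abs(wy)<.09)&(wx>.05)&(wx<.2);print('cover z',np.percentile(W[m][:,2],[5,50,95]))
st()"
```

```text
time 10.0 well x,y -66.5 -112.7 z 266.0 F(well x,y,z) -1.0 0.1 -0.1 gap -0.0
lip 200 (np.float64(30.816080957936546), np.float64(37.745237408768475), np.float64(34.021275781379636)) -0.056291745655762886 0.06977336328099011
cover z [0.13098398 0.13473698 0.13807493]
time 10.1 well x,y -69.0 -112.8 z 265.3 F(well x,y,z) -0.1 0.1 -0.0 gap 0.0
```

View pics/top7.png

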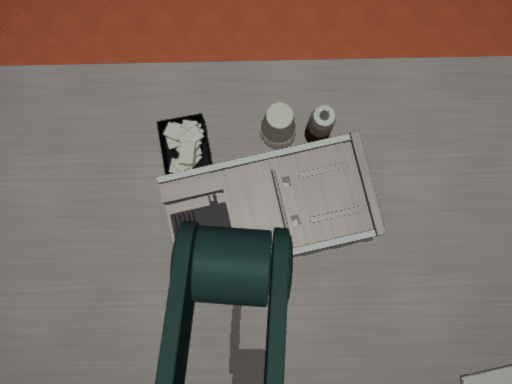

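View pics/scene7.png

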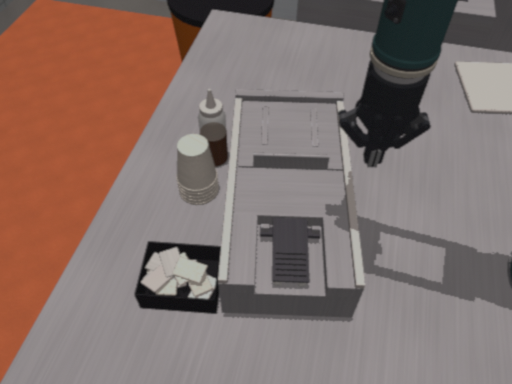

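Everything stands as before, the lip is at the shut position and the arm is clear. Quick check of the catch height, then hand in.

```bash
python3 -c "
from h import *
f=env.grab_frame('scene');F,cx,cy,R,t=cam(f);v,u=np.mgrid[0:384,0:512];z=f['z_map']
W=(np.stack([(u-cx)/F*z,(v-cy)/F*z,z],-1)-t)@R
q=W[...,:2]-O;wx=q@ex;wy=q@ey
m=(abs(wy)<.025)&(wx>-.195)&(wx<-.145);old=np.load('fr.npz')['sz'];W0=(np.stack([(u-cx)/F*old,(v-cy)/F*old,old],-1)-t)@R
print('plate z now, before',np.median(W[m][:,2]),np.median(W0[m][:,2]));st()
env.hand_in()"
```

```text
plate z now, before 0.1262596858109819 0.1262288875434282
time 10.15 well x,y -67.5 -111.3 z 265.4 F(well x,y,z) -0.3 0.8 0.3 gap -0.0005
the job is handed in; nothing more can be done
```

I closed the well and handed the job in at about 10 s; hand-in gives no verdict, so what follows is my own measurement.

**What I did:** I pressed the thumb plate about 12 mm down with the closed fingertips. Holding it there, I pushed the cover by its upturned edge to about x = −4 mm, past the catch. I then backed off, rose above the deck and pushed the cover on until it stalled against the end stop at 14.6 N, and withdrew.

**Last checks:**
- **Catch:** it is back up, with the plate at 126.26 mm against 126.23 mm before the start.
- **Cover:** it lies flat. The edge's centre measures x = 34 mm against an expected 32, within the camera's error. The force at the stall also says it is shut.
- **Bystanders:** by eye, the bottle, cups and tub stand where they were in both views.
- **Robot:** it is clear of everything, with about zero force on it.

One move call was refused at first because its rows left out some fields. The arm did not move. I resent it with every field filled in.

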